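# Fetch the carving board from under the skewer tray

### The arm

A 6-joint arm with a two-finger parallel gripper is mounted at the origin on the work surface. World frame = base frame: x ahead of the robot, y to its left, z up, the work surface at z = 0. Lengths are in m, angles in rad, forces in N, time in s.
With the tool pointing down it reaches from about 0.35 to 0.775 m from the base axis. Payload 7.3 kg.
Tool frame: the origin (TCP) lies on the centre line of the jaws, within the pads' length; the fingertips stand 11 mm ahead of it and the grasp point (between the pads) lies 8 mm behind it; z points along the fingers, y is the direction in which the jaws open and shut (so a half turn about z gives the same grasp; the last joint's range is limited). The gripper opens to 92 mm and grips with 3 to 60 N. Pads are 19 mm wide; open, the fingers measure 130 mm over their backs; the gripper's body (75 mm by 190 mm) begins 47 mm behind the grasp point.
Start: joints at [1.076, 0.342, 1.524, -0, 1.275, -0.146], TCP at [0.179, 0.493, 0.238] pointing down, gripper open.
Joint ranges: [-2.53, 2.53], [-0.77, 2.02], [0.04, 2.7], [-1, 4.14], [0.28, 2.66], [-3.11, 3.11]. Speed limits (rad/s): [2.57, 2.57, 3.14, 3.14, 3.14, 3.14].

### API

Orientations are given as [roll, pitch, yaw] about the fixed x, y, z axes, in that order (R = Rz(yaw) Ry(pitch) Rx(roll)).
In Python, from cell import robot gives the robot as it stands.
- The arm moves only by the tool jog_arm, never from a script. Its argument "deltas" is one flat list of numbers, 6 for each row, row after row: the shift along the world's x, y, z in units of 0.1 m (1.0 is 0.1 m), then the turn, a rotation vector about the world's x, y, z in units of 90 degrees (1.0 is 90 degrees). A call has 1 to 5 rows; each row is the pose to reach, as a shift and turn from the pose commanded when the call began; what a row does not reach only later rows make up. A row lasts 1/12 s, in which the tool goes at most 41.7 mm and 7.16 degrees, less where a joint would pass 70% of its speed; a pose out of reach is approached as far as the arm can. A call with a number of a shift or a turn outside -1 to 1 is refused whole. A call with a gripper value outside its range is refused whole. "claw" is the opening, from 0 (shut) to 1 (fully open), set as the call begins (left out, the last holds). The fingers move at their own pace and stop on an object; "newtons" is the grip in N (left out, the last holds). Time passes only in rows, so rows that repeat a pose let the fingers close. It gives the time, the measured TCP pose, the force and the opening at its end, in the units of the state.
- robot.observe(): the state, without advancing time (a new reading comes with each control period).
- robot.read_camera(name): name is "scene" or "top" or "wrist"; returns the picture (400x640x3 uint8, red, green, blue); there is no depth.
- robot.camera_params(name): a dict with "fx", "fy", "cx", "cy" (pixels), "R" (3x3) and "t" (3): a world point X has camera coordinates R X + t. Camera axes: x right, y down, z forward; pixel columns grow to the right and rows downward; lengths in m; the calibration is good to about 2 mm. A picture is of the moment at which its call begins: read the wrist's pose just before it. camera_params takes no time and is no camera call; for the wrist camera it gives the pose at the moment of the call.
- robot.hand_in(): hands the job in, once; it reports no verdict.
The state is a dict: "time": time; "qpos": joint angles; "qvel": joint speeds; "joint_efforts": joint torques, N m; "tool_pos": TCP position; "tool_rot": TCP orientation; "contact_force": force on the tool from outside, world axes, zero at the start; "torque": the same for the moment, N m; "opening": finger opening in m.
Only numpy, scipy, OpenCV 4.12 (cv2) and the standard library are available. Lean on these libraries where they do the work, as an engineer would, in place of code of your own. Each camera call takes 0.05 s, during which the arm holds its last target. There are 200 camera calls.

### The job

The carving board is caught in the stack between the iron hotplate and the tray of skewers. Lift the skewer tray off and stand it on the cork mat, slide the board across until it lies wholly and squarely on the low grey stand, then put the tray back on the hotplate, flat and square between its two side ribs and not overhanging. Set the tray down rather than dropping it, keep the skewers in it, and leave the hotplate and the other things where they are.

Things in the scene. Friction and masses are not known exactly. Their poses are not given: they have to be found in the camera images.
- hotplate: Heavy (2.5 kg) loose black cast-iron hotplate, bottom of the stack, 190 (x) x 150 (y) x 40 mm on four feet; origin at the centre of its underside, z up. Its flat top is 40 mm above the origin. Along both x edges an 11 mm wide rib, running along y, rises 8 mm above that top (to 48 mm); the channel between the ribs is 168 mm wide (x) and open at both y ends. A small lug sticks out 20 mm beyond each x side. The whole layout (stack, stand, mat) is turned with it.
- board: Wooden carving board, 158 (x) x 110 (y) x 26 mm thick, about 0.3 kg (0.2 to 0.45); origin at the centre of its underside, axes parallel to the hotplate's at the start. It lies on the hotplate's top between the ribs (5 mm play each side), and is too wide to be gripped from above. It slides along the hotplate's y with a push of a few newtons.
- tray: Open steel skewer tray, 160 (x) x 104 (y) x 35 mm, about 0.4 kg (0.3 to 0.6), lying on the board at the start; origin at the centre of its underside, axes parallel to the hotplate's (within 0.05 rad). A wooden carrying bar, 152 mm long along x, 12 mm wide (y) and 14 mm high, bridges the tray above its middle line, held at each end by a steel upright; the bar's centre lies 94 mm above the origin.
- skewer0: One of three loose short steel skewers in the tray, 122 mm long in all, 4 mm thick, lying along x with a 20 mm round head; origin at the middle of its underside.
- skewer1: One of three loose short steel skewers in the tray, 122 mm long in all, 4 mm thick, lying along x with a 20 mm round head; origin at the middle of its underside.
- skewer2: One of three loose short steel skewers in the tray, 122 mm long in all, 4 mm thick, lying along x with a 20 mm round head; origin at the middle of its underside.
- stand: Fixed low charcoal-grey plastic stand, 210 (x) x 230 (y) mm with a flat top without rims, 37 mm above its origin (3 mm lower than the hotplate's top); origin under its centre, at table level. It stands beside the hotplate, in line with it along the hotplate's y, on its +y or its -y side (it varies), with a gap of about 12 mm between them, axes parallel to the hotplate's.
- mat: Fixed cork mat, 190 x 190 x 3 mm, on the table on the other side of the hotplate from the stand, its centre about 202 mm from the hotplate's; origin at the centre of its underside, axes parallel to the hotplate's.
- bowl: Stoneware bowl, 110 mm across, 55 mm high, beyond the stack; origin at the centre of its underside. To be left alone.
- mug: White enamel mug, 76 mm across, 80 mm high, beyond the stack; origin at the centre of its underside. To be left alone.
- jar: Squat amber jar with a twist cap, 68 mm across, 65 mm high, on the robot's side of the row; origin at the centre of its underside. To be left alone.
- brush: Silicone basting brush, 200 mm long along its x, 42 mm wide, 20 mm high, lying on the table on the robot's side of the row; origin at the middle of its underside. To be left alone.
- shaker: Wooden pepper shaker, 44 mm across, 88 mm high, beyond the stack; origin at the centre of its underside. To be left alone.
Not all that is in view belongs to the job. What is shaped like the skewer2 but orange is not meant.

How it is judged:
On the way, in this order (a step that is already met when the one before it is completed fails the run):
1. the tray stands on the cork mat with its skewers, the board still on the hotplate (x of tray in the frame of mat between -0.065 and 0.065 m and y of tray in the frame of mat between -0.065 and 0.065 m and height (world z) of tray below 0.008 m and angle between tray's own z axis and vertical below 0.05 rad and x of skewer0 in the frame of tray between -0.08 and 0.08 m and y of skewer0 in the frame of tray between -0.052 and 0.052 m and z of skewer0 in the frame of tray between 0 and 0.03 m and x of skewer1 in the frame of tray between -0.08 and 0.08 m and y of skewer1 in the frame of tray between -0.052 and 0.052 m and z of skewer1 in the frame of tray between 0 and 0.03 m and x of skewer2 in the frame of tray between -0.08 and 0.08 m and y of skewer2 in the frame of tray between -0.052 and 0.052 m and z of skewer2 in the frame of tray between 0 and 0.03 m and horizontal distance between board and hotplate below 0.05 m), for 0.2 s.
2. the board lies wholly on the grey stand while the tray still waits on the mat (x of board in the frame of stand between -0.032 and 0.032 m and y of board in the frame of stand between -0.066 and 0.066 m and z of board in the frame of stand between 0.033 and 0.041 m and angle between each of board, tray's own z axis and vertical below 0.05 rad and angle between the x axis of board and the x axis of stand, either way round below 0.25 rad and x of tray in the frame of mat between -0.065 and 0.065 m and y of tray in the frame of mat between -0.065 and 0.065 m and height (world z) of tray below 0.008 m), for 0.2 s.
At the end, for the whole second after the job is handed in: Tray flat between the ribs (8 mm across, 27 mm along, 0.08 rad) with its 3 skewers; board flat on the stand (centre within 32 mm in x, 66 mm in y; 0.25 rad); hotplate within 20 mm and bowl, mug, jar, brush, shaker within 30 mm of their starts; tray, board, hotplate at rest (x of tray in the frame of hotplate between -0.008 and 0.008 m and y of tray in the frame of hotplate between -0.027 and 0.027 m and z of tray in the frame of hotplate between 0.037 and 0.0425 m and angle between tray's own z axis and vertical below 0.03 rad and angle between the x axis of tray and the x axis of hotplate, either way round below 0.08 rad and x of skewer0 in the frame of tray between -0.08 and 0.08 m and y of skewer0 in the frame of tray between -0.052 and 0.052 m and z of skewer0 in the frame of tray between 0 and 0.03 m and x of skewer1 in the frame of tray between -0.08 and 0.08 m and y of skewer1 in the frame of tray between -0.052 and 0.052 m and z of skewer1 in the frame of tray between 0 and 0.03 m and x of skewer2 in the frame of tray between -0.08 and 0.08 m and y of skewer2 in the frame of tray between -0.052 and 0.052 m and z of skewer2 in the frame of tray between 0 and 0.03 m and x of board in the frame of stand between -0.032 and 0.032 m and y of board in the frame of stand between -0.066 and 0.066 m and z of board in the frame of stand between 0.033 and 0.041 m and angle between board's own z axis and vertical below 0.05 rad and angle between the x axis of board and the x axis of stand, either way round below 0.25 rad and linear speed of each of tray, board, hotplate below 0.02 m/s and distance of each of bowl, mug, jar, brush, shaker from where it was at the start of the episode below 0.03 m and distance of hotplate from where it was at the start of the episode below 0.02 m); the robot touches nothing.
It fails at once if the tray is dropped (moves faster than 0.45 m/s with no finger on it) (contact force between the fingers and tray below 0.05 N and linear speed of tray above 0.45 m/s).
It fails at once if a skewer falls out of the tray (distance between any of skewer0, skewer1, skewer2 and tray above 0.1 m).
It fails at once if the hotplate is shoved more than 20 mm (distance of hotplate from where it was at the start of the episode above 0.02 m).
It fails at once if a bystander is moved more than 30 mm or knocked over (distance of any of bowl, mug, jar, brush, shaker from where it was at the start of the episode above 0.03 m or angle between any of bowl, mug, jar, shaker's own z axis and vertical above 0.4 rad).
It also fails if it takes over 72 s, if anything falls off the work surface, if the arm or the gripper's body presses on something with over 40 N, if the wrist force passes 120 N, or if a joint passes its speed limit or range.

## Working session

There is one attempt and no reset: what is moved stays moved. The work goes in short steps, Python scripts to look and compute and a tool call to move; the robot and the scene stay as the last step left them, time stands still between calls to the robot, and variables do not carry over. Pictures are saved under pics/ and viewed, about 8 in all and at most 12, crops included, and the job is handed in when it is done.

Besides the shell and the picture viewer there is one more tool, called after "Emit:" by a JSON object that holds its "fn" and its "kwargs". jog_arm: Moves the arm, as the interface text tells. Its arguments: {"type":"object","properties":{"deltas":{"type":"array","items":{"type":"number"}},"claw":{"type":"number"},"newtons":{"type":"number"}},"required":["deltas"]}

```bash
mkdir -p pics; ls; python3 - <<'E'
from cell import robot
import cv2
for n in("top","scene"):
    im=robot.read_camera(n); cv2.imwrite(f"pics/{n}0.png",im[:,:,::-1])
    p=robot.camera_params(n); print(n,p)
print(robot.observe())
E
```

```text
pics
top {'fx': 519.7601594570075, 'fy': 519.7601594570075, 'cx': 327.74680677043744, 'cy': 205.01638724930123, 'R': array([[ 0.03076383, -0.99937037, -0.01767604],
       [-0.99722718, -0.02948938, -0.06832509],
       [ 0.06776082,  0.01972897, -0.99750651]]), 't': array([-0.07789627,  0.56139535,  1.24539364])}
scene {'fx': 387.3452302460266, 'fy': 387.3452302460266, 'cx': 318.28559136437485, 'cy': 190.6828384730923, 'R': array([[ 0.6160784 ,  0.78756772,  0.01358269],
       [ 0.67433928, -0.51843639, -0.5258234 ],
       [-0.40707977,  0.33310778, -0.85048531]]), 't': array([-0.2981393 , -0.37369198,  1.34604772])}
{'time': 0.1, 'qpos': array([ 1.07598978e+00,  3.42656962e-01,  1.52490681e+00, -1.26262903e-05,
        1.27538354e+00, -1.45993622e-01]), 'qvel': array([-1.78697051e-04, -1.41377976e-03, -1.83038459e-03,  7.55438394e-04,
        2.63423932e-03, -5.38436436e-05]), 'joint_efforts': array([ 6.30048999e-04, -4.32005739e+01, -2.44693226e+01,  7.18317926e-02,
        5.26710448e-02, -5.35054198e-05]), 'tool_pos': array([0.17925342, 0.49309157, 0.23711754]), 'tool_rot': array([-3.14025065e+00, -1.85123654e-04,  2.79278329e+00]), 'contact_force': array([ 0.58479982,  0.26382812, -0.4852403 ]), 'torque': array([-0.02906061, -0.04108539, -0.00406032]), 'opening': 0.092255500288593}
```

View pics/top0.png

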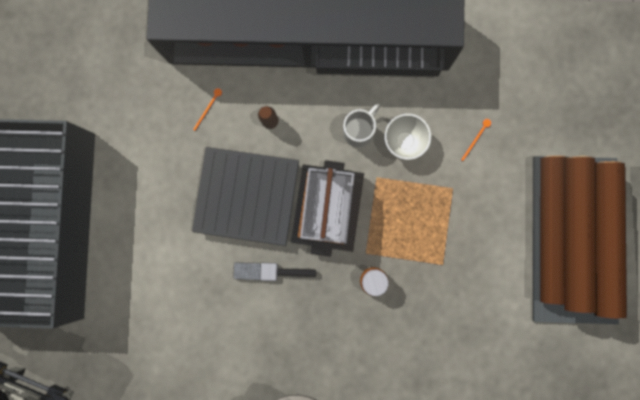

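View pics/scene0.png

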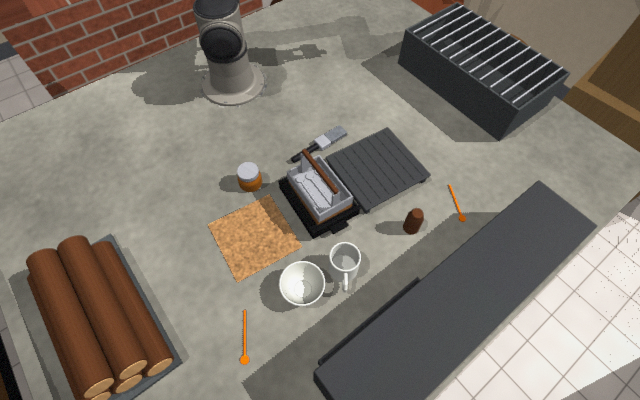

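Top view: the stack is near (328,208), the stand is to its left (world +y) with its centre near (247,197), and the cork mat is to its right at about (411,220). The orange skewer shapes at (207,110) and (477,140) lie loose on the table and are decoys. The steel skewers are inside the tray. I'll enlarge to get corners.

```bash
python3 - <<'E'
import cv2
a=cv2.imread("pics/top0.png")[140:270,185:460]
a=cv2.resize(a,None,fx=2.9,fy=2.9,interpolation=cv2.INTER_CUBIC)
cv2.imwrite("pics/c0.png",a)
E
cat > h.py <<'E'
from cell import robot
import numpy as np, cv2
def ray(n,u,v,z,p=None):
    p=p or robot.camera_params(n); R,t=p["R"],p["t"]
    c=-R.T@t; d=R.T@np.array([(u-p["cx"])/p["fx"],(v-p["cy"])/p["fy"],1])
    return c+d*(z-c[2])/d[2]
def proj(n,X,p=None):
    p=p or robot.camera_params(n); c=p["R"]@np.asarray(X)+p["t"]
    return np.array([c[0]/c[2]*p["fx"]+p["cx"],c[1]/c[2]*p["fy"]+p["cy"]])
E
```

```text
(no output)
```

View pics/c0.png

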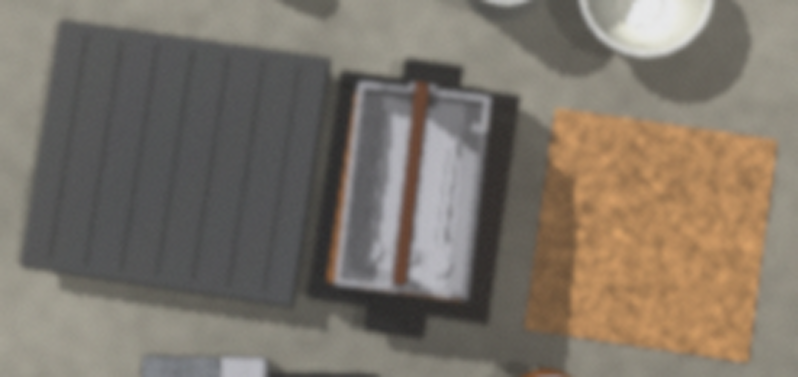

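Crop corners, clockwise from top-left:
- stand: (62,20), (330,58), (293,305), (22,265)
- mat: (555,108), (777,142), (747,361), (527,328)
- hotplate: (342,72), (519,97), (489,323), (308,296)
- tray rim: (360,83), (491,97), (468,299), (331,287)
- bar: (423,83) to (400,284)

```bash
python3 - <<'E'
from h import *
D={"stand":(.037,[(62,20),(330,58),(293,305),(22,265)]),"mat":(.003,[(555,108),(777,142),(747,361),(527,328)]),
"hot":(.048,[(342,72),(519,97),(489,323),(308,296)]),"tray":(.101,[(360,83),(491,97),(468,299),(331,287)])}
for k,(z,c) in D.items():
    P=np.array([ray("top",u/2.9+185,v/2.9+140,z)[:2] for u,v in c])
    e=[P[(i+1)%4]-P[i] for i in range(4)]
    ang=[np.degrees(np.arctan2(*x[::-1]))%90 for x in e]
    print(k,P.mean(0).round(4),"sides",[round(np.linalg.norm(x),3) for x in e],"ang",np.round(ang,1))
a,b=[ray("top",u/2.9+185,v/2.9+140,.167)[:2] for u,v in((423,83),(400,284))]
print("bar",(a+b)/2,np.linalg.norm(a-b),np.degrees(np.arctan2(*(a-b)[::-1])))
E
```

```text
stand [0.5791 0.1363] sides [np.float64(0.227), np.float64(0.207), np.float64(0.227), np.float64(0.207)] ang [83.5 83.5 83.4 83.4]
mat [ 0.5318 -0.2623] sides [np.float64(0.19), np.float64(0.187), np.float64(0.186), np.float64(0.188)] ang [82.9 83.1 83.3 84.2]
hot [ 0.555  -0.0621] sides [np.float64(0.147), np.float64(0.187), np.float64(0.149), np.float64(0.186)] ang [83.5 84.  83.3 83.4]
tray [ 0.5559 -0.0615] sides [np.float64(0.104), np.float64(0.159), np.float64(0.107), np.float64(0.162)] ang [85.5 85.1 86.8 83.9]
bar [ 0.55742229 -0.06195188] 0.15006165813143207 -4.743846669031799
```

Sizes and angles match the given ones: layout yaw is about -6.6°, tray about -4.8°, and the stand and mat sit 0.20 m either side of the hotplate. Next I move above the bar centre (0.557,-0.062).

Emit:
{"fn": "jog_arm", "kwargs": {"deltas": [0.13,-0.18,0.05,0,0,0.03,0.25,-0.37,0.1,0,0,0.07,0.38,-0.55,0.1,0,0,0.1,0.5,-0.74,0.1,0,0,0.14,0.63,-0.92,0.1,0,0,0.17], "claw": 1}}

```text
time: 0.52
tool_pos: [0.2426, 0.4003, 0.2475]
tool_rot: [-3.141, -0.0, 3.063]
contact_force: [0.8, 0.2, 0.3]
opening: 0.0919
```

Emit:
{"fn": "jog_arm", "kwargs": {"deltas": [0.13,-0.18,0,0,0,0,0.25,-0.37,0,0,0,0,0.38,-0.55,0,0,0,0,0.5,-0.74,0,0,0,0,0.63,-0.92,0,0,0,0]}}

```text
time: 0.93
tool_pos: [0.3056, 0.3082, 0.2475]
tool_rot: [-3.141, -0.001, 3.06]
contact_force: [0.5, 0.3, 0.1]
opening: 0.0919
```

Emit:
{"fn": "jog_arm", "kwargs": {"deltas": [0.13,-0.18,0,0,0,0,0.25,-0.37,0,0,0,0,0.38,-0.55,0,0,0,0,0.5,-0.74,0,0,0,0,0.63,-0.92,0,0,0,0]}}

```text
time: 1.35
tool_pos: [0.3686, 0.2163, 0.2475]
tool_rot: [-3.141, -0.001, 3.06]
contact_force: [0.1, 0.6, 0.0]
opening: 0.0916
```

Emit:
{"fn": "jog_arm", "kwargs": {"deltas": [0.13,-0.18,0,0,0,0,0.25,-0.37,0,0,0,0,0.38,-0.55,0,0,0,0,0.5,-0.74,0,0,0,0,0.63,-0.92,0,0,0,0]}}

```text
time: 1.77
tool_pos: [0.4316, 0.1243, 0.2475]
tool_rot: [-3.142, -0.001, 3.06]
contact_force: [-0.3, -0.1, 0.0]
opening: 0.0916
```

Emit:
{"fn": "jog_arm", "kwargs": {"deltas": [0.13,-0.18,0,0,0,0,0.25,-0.37,0,0,0,0,0.38,-0.55,0,0,0,0,0.5,-0.74,0,0,0,0,0.63,-0.92,0,0,0,0]}}

```text
time: 2.18
tool_pos: [0.4946, 0.0324, 0.2474]
tool_rot: [3.141, -0.001, 3.06]
contact_force: [1.3, 0.4, -0.3]
opening: 0.0918
```

Emit:
{"fn": "jog_arm", "kwargs": {"deltas": [0.13,-0.18,0,0,0,0,0.25,-0.37,0,0,0,0,0.38,-0.55,0,0,0,0,0.5,-0.74,0,0,0,0,0.63,-0.92,0,0,0,0]}}

```text
time: 2.6
tool_pos: [0.5576, -0.0596, 0.2473]
tool_rot: [3.141, -0.001, 3.06]
contact_force: [0.5, 0.0, -0.2]
opening: 0.0914
```

Emit:
{"fn": "jog_arm", "kwargs": {"deltas": [0,0,0,0,0,0,0,0,0,0,0,0]}}

```text
time: 2.77
tool_pos: [0.5574, -0.0593, 0.2469]
tool_rot: [3.141, -0.002, 3.058]
contact_force: [0.4, 0.8, 0.0]
opening: 0.092
```

```bash
python3 - <<'E'
from h import *
p=robot.camera_params("wrist"); im=robot.read_camera("wrist"); cv2.imwrite("pics/w1.png",im[:,:,::-1])
import pickle; pickle.dump(p,open("w1.pkl","wb")); print(-p["R"].T@p["t"],p["R"][2])
E
```

```text
[ 0.48327117 -0.05312552  0.39468603] [ 0.27991205 -0.02264646 -0.9597585 ]
```

View pics/w1.png

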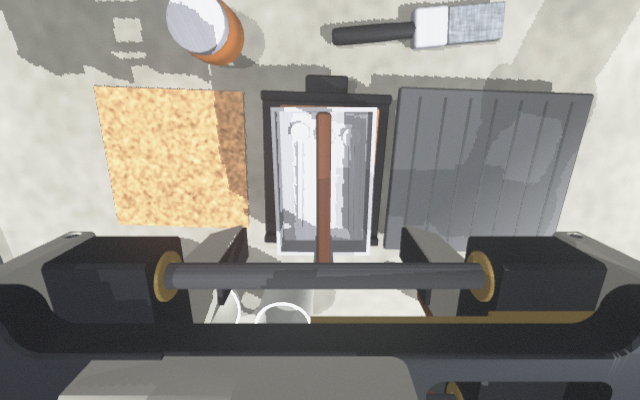

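The wrist view shows the bar between the fingers, running from (323,113) to (325,262), with skewers on both sides of it. I'll check its y here and its x end against the top view.

```bash
python3 - <<'E'
from h import *; import pickle
p=pickle.load(open("w1.pkl","rb"))
for n,u,v,z in[("bar near",323,113,.167),("bar mid",323.5,200,.167),("bar far",325,262,.167),("rimL",271,108,.101),("rimR",378,108,.101),("hotL",262,93,.048),("hotR",391,95,.048),("matNR",244,92,.003),("matNL",95,86,.003),("stL",399,88,.037),("stR",592,94,.037)]: print(n,ray(0,u,v,z,p).round(4))
E
```

```text
bar near [ 0.4857 -0.0537  0.167 ]
bar mid [ 0.5548 -0.0591  0.167 ]
bar far [ 0.6122 -0.0626  0.167 ]
rimL [ 0.4775 -0.104   0.101 ]
rimR [4.862e-01 1.000e-04 1.010e-01]
hotL [ 0.4594 -0.1212  0.048 ]
hotR [0.4737 0.0249 0.048 ]
matNR [ 0.4531 -0.1529  0.003 ]
matNL [ 0.4302 -0.341   0.003 ]
stL [0.4664 0.0368 0.037 ]
stR [0.492  0.2627 0.037 ]
```

The two cameras agree within 4 mm, so I take the bar centre as about (0.559,-0.060). Lowering to TCP z 0.152 and gripping.

Emit:
{"fn": "jog_arm", "kwargs": {"deltas": [0.02,-0.01,-0.2,0,0,0,0.02,-0.01,-0.4,0,0,0,0.02,-0.01,-0.6,0,0,0,0.02,-0.01,-0.8,0,0,0,0.02,-0.01,-0.95,0,0,0]}}

```text
time: 3.23
tool_pos: [0.5582, -0.0582, 0.1513]
tool_rot: [3.141, -0.002, 3.061]
contact_force: [0.1, -0.0, -0.2]
opening: 0.0919
```

Emit:
{"fn": "jog_arm", "kwargs": {"deltas": [0,0,0,0,0,0,0,0,0,0,0,0,0,0,0,0,0,0,0,0,0,0,0,0,0,0,0,0,0,0], "claw": 0, "newtons": 45}}

```text
time: 3.65
tool_pos: [0.5599, -0.0596, 0.154]
tool_rot: [-3.141, 0.002, 3.06]
contact_force: [0.9, 0.3, 0.3]
opening: 0.0635
```

Emit:
{"fn": "jog_arm", "kwargs": {"deltas": [0,0,0,0,0,0,0,0,0,0,0,0,0,0,0,0,0,0,0,0,0,0,0,0,0,0,0,0,0,0]}}

```text
time: 4.07
tool_pos: [0.5594, -0.0596, 0.1528]
tool_rot: [3.141, 0.0, 3.06]
contact_force: [-0.2, 0.1, 0.7]
opening: 0.0297
```

Emit:
{"fn": "jog_arm", "kwargs": {"deltas": [0,0,0,0,0,0,0,0,0,0,0,0,0,0,0,0,0,0,0,0,0,0,0,0,0,0,0,0,0,0]}}

```text
time: 4.48
tool_pos: [0.5594, -0.0596, 0.1526]
tool_rot: [3.142, -0.0, 3.06]
contact_force: [0.4, 0.1, -0.9]
opening: 0.0116
```

Emit:
{"fn": "jog_arm", "kwargs": {"deltas": [0,0,0,0,0,0,0,0,0,0,0,0,0,0,0,0,0,0,0,0,0,0,0,0]}}

```text
time: 4.82
tool_pos: [0.5594, -0.0596, 0.1526]
tool_rot: [3.142, -0.0, 3.06]
contact_force: [0.1, -0.9, -2.1]
opening: 0.0116
```

Emit:
{"fn": "jog_arm", "kwargs": {"deltas": [0,0,0.03,0,0,0,0,0,0.07,0,0,0,0,0,0.12,0,0,0,0,0,0.17,0,0,0,0,0,0.2,0,0,0]}}

```text
time: 5.23
tool_pos: [0.5596, -0.0596, 0.1736]
tool_rot: [3.142, 0.001, 3.06]
contact_force: [0.0, 0.1, -5.1]
opening: 0.0114
```

Lifted with about 5 N. Carrying it to the mat centre, about (0.534,-0.260).

Emit:
{"fn": "jog_arm", "kwargs": {"deltas": [0,-0.03,0.05,0,0,0,-0.01,-0.1,0.1,0,0,0,-0.03,-0.2,0.15,0,0,0,-0.04,-0.32,0.15,0,0,0,-0.06,-0.46,0.15,0,0,0]}}

```text
time: 5.65
tool_pos: [0.5534, -0.1069, 0.1882]
tool_rot: [-3.141, 0.001, 3.06]
contact_force: [0.7, -0.9, -5.4]
opening: 0.0114
```

Emit:
{"fn": "jog_arm", "kwargs": {"deltas": [-0.02,-0.15,0,0,0,0,-0.04,-0.3,0,0,0,0,-0.06,-0.45,0,0,0,0,-0.08,-0.6,0,0,0,0,-0.1,-0.75,0,0,0,-0.01]}}

```text
time: 6.07
tool_pos: [0.5426, -0.1828, 0.1873]
tool_rot: [3.142, -0.001, 3.043]
contact_force: [-0.6, -0.2, -4.8]
opening: 0.0118
```

Emit:
{"fn": "jog_arm", "kwargs": {"deltas": [-0.02,-0.15,0,0,0,-0.01,-0.04,-0.3,0,0,0,-0.01,-0.06,-0.45,0,0,0,-0.01,-0.08,-0.6,0,0,0,-0.01,-0.09,-0.7,0,0,0,-0.01]}}

```text
time: 6.48
tool_pos: [0.5339, -0.2529, 0.1876]
tool_rot: [-3.141, -0.0, 3.028]
contact_force: [0.0, 0.0, -4.9]
opening: 0.0112
```

Emit:
{"fn": "jog_arm", "kwargs": {"deltas": [0,-0.06,0,0,0,0,0,-0.1,0,0,0,0,0,-0.1,-0.05,0,0,0,0,-0.1,-0.15,0,0,0,0,-0.1,-0.25,0,0,0]}}

```text
time: 6.9
tool_pos: [0.5345, -0.2598, 0.1619]
tool_rot: [3.141, 0.0, 3.029]
contact_force: [0.5, 0.6, -6.5]
opening: 0.0116
```

Emit:
{"fn": "jog_arm", "kwargs": {"deltas": [0,0,-0.1,0,0,0,0,0,-0.2,0,0,0,0,0,-0.3,0,0,0,0,0,-0.4,0,0,0,0,0,-0.48,0,0,0]}}

```text
time: 7.32
tool_pos: [0.5341, -0.2603, 0.1132]
tool_rot: [3.141, -0.001, 3.029]
contact_force: [0.1, 0.1, -5.0]
opening: 0.0113
```

Emit:
{"fn": "jog_arm", "kwargs": {"deltas": [0,0,-0.05,0,0,0,0,0,-0.1,0,0,0,0,0,-0.15,0,0,0,0,0,-0.19,0,0,0]}}

```text
time: 7.65
tool_pos: [0.5345, -0.2607, 0.0955]
tool_rot: [-3.142, 0.0, 3.028]
contact_force: [-0.8, -0.0, -5.5]
opening: 0.0114
```

Emit:
{"fn": "jog_arm", "kwargs": {"deltas": [0,0,-0.015,0,0,0,0,0,-0.03,0,0,0,0,0,-0.04,0,0,0,0,0,-0.04,0,0,0]}}

```text
time: 7.98
tool_pos: [0.5345, -0.2607, 0.0918]
tool_rot: [3.142, 0.0, 3.028]
contact_force: [0.2, 0.8, -5.2]
opening: 0.0119
```

Emit:
{"fn": "jog_arm", "kwargs": {"deltas": [0,0,-0.01,0,0,0,0,0,-0.02,0,0,0,0,0,-0.02,0,0,0]}}

```text
time: 8.23
tool_pos: [0.5344, -0.2606, 0.0897]
tool_rot: [3.142, 0.0, 3.028]
contact_force: [0.1, 0.0, -5.7]
opening: 0.0116
```

Emit:
{"fn": "jog_arm", "kwargs": {"deltas": [0,0,-0.01,0,0,0,0,0,-0.01,0,0,0]}}

```text
time: 8.4
tool_pos: [0.5345, -0.2606, 0.0896]
tool_rot: [-3.141, 0.0, 3.028]
contact_force: [-2.7, 1.6, 2.7]
opening: 0.0118
```

It touched down at z 0.0896, as predicted. Releasing and rising.

Emit:
{"fn": "jog_arm", "kwargs": {"deltas": [0,0,0,0,0,0,0,0,0,0,0,0,0,0,0,0,0,0,0,0,0,0,0,0,0,0,0,0,0,0], "claw": 1}}

```text
time: 8.82
tool_pos: [0.5346, -0.2607, 0.0888]
tool_rot: [-3.142, 0.0, 3.028]
contact_force: [-0.2, -0.2, -0.2]
opening: 0.0403
```

Emit:
{"fn": "jog_arm", "kwargs": {"deltas": [0,0,0.1,0,0,0,0,0,0.3,0,0,0,0,0,0.5,0,0,0,0,0,0.7,0,0,0,0,0,0.9,0,0,0]}}

```text
time: 9.23
tool_pos: [0.5345, -0.2606, 0.1805]
tool_rot: [-3.141, 0.001, 3.028]
contact_force: [0.5, -0.7, 0.6]
opening: 0.0738
```

```bash
python3 - <<'E'
from h import *
im=robot.read_camera("top"); a=cv2.resize(im[140:270,185:460,::-1],None,fx=2.9,fy=2.9,interpolation=cv2.INTER_CUBIC); cv2.imwrite("pics/t2.png",a)
o=robot.observe(); print(o["qpos"],o["tool_pos"],o["tool_rot"])
E
```

```text
[-5.82512501e-01  5.11702173e-01  1.40448704e+00  6.50509719e-05
  1.21766386e+00 -2.04023298e+00] [ 0.53614345 -0.26168239  0.18491657] [-3.13814593  0.00693001  3.02850649]
```

View pics/t2.png

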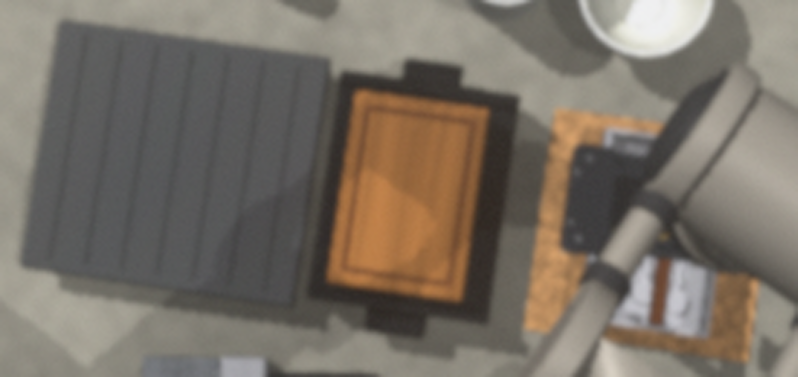

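Tray stands on the mat and the board is alone and square in the channel, corners (357,89), (491,106), (463,301), (328,283). Next I turn the open gripper 90°, so its two fingers act as a wide pusher along the board's -y edge.

Emit:
{"fn": "jog_arm", "kwargs": {"deltas": [0.01,0.08,0,0,0,-0.07,0.02,0.16,0,0,0,-0.14,0.03,0.24,0,0,0,-0.21,0.04,0.32,0,0,0,-0.28,0.05,0.4,0,0,0,-0.35]}}

```text
time: 9.7
tool_pos: [0.5395, -0.2203, 0.1793]
tool_rot: [3.141, 0.001, 2.473]
contact_force: [-0.2, 0.1, 0.5]
opening: 0.0916
```

Emit:
{"fn": "jog_arm", "kwargs": {"deltas": [0.01,0.08,0,0,0,-0.07,0.02,0.16,0,0,0,-0.14,0.03,0.24,0,0,0,-0.21,0.04,0.32,0,0,0,-0.28,0.05,0.4,0,0,0,-0.35]}}

```text
time: 10.12
tool_pos: [0.5445, -0.1802, 0.1792]
tool_rot: [3.141, 0.0, 1.923]
contact_force: [-0.1, 0.5, -0.0]
opening: 0.0917
```

Emit:
{"fn": "jog_arm", "kwargs": {"deltas": [0.01,0.08,0,0,0,-0.07,0.02,0.16,0,0,0,-0.14,0.03,0.24,0,0,0,-0.21,0.04,0.32,0,0,0,-0.28,0.04,0.4,0,0,0,-0.3]}}

```text
time: 10.53
tool_pos: [0.5487, -0.1402, 0.1792]
tool_rot: [3.141, 0.0, 1.452]
contact_force: [0.7, -0.4, 0.9]
opening: 0.0919
```

Emit:
{"fn": "jog_arm", "kwargs": {"deltas": [0,0,-0.2,0,0,0,0,0,-0.4,0,0,0,0,0,-0.6,0,0,0,0,0,-0.8,0,0,0,0,0,-0.9,0,0,0]}}

```text
time: 10.95
tool_pos: [0.5475, -0.1402, 0.087]
tool_rot: [-3.139, -0.001, 1.458]
contact_force: [0.0, -0.5, -1.0]
opening: 0.0916
```

Emit:
{"fn": "jog_arm", "kwargs": {"deltas": [0,0,0,0,0,0]}}

```text
time: 11.03
tool_pos: [0.5472, -0.1401, 0.0869]
tool_rot: [-3.138, -0.001, 1.458]
contact_force: [0.5, 0.4, 0.5]
opening: 0.0922
```

Emit:
{"fn": "jog_arm", "kwargs": {"deltas": [0,0,-0.1,0,0,0,0,0,-0.2,0,0,0,0,0,-0.29,0,0,0,0,0,-0.29,0,0,0]}}

```text
time: 11.37
tool_pos: [0.5475, -0.1403, 0.0581]
tool_rot: [-3.139, -0.001, 1.458]
contact_force: [-0.8, 0.3, 0.1]
opening: 0.0917
```

Emit:
{"fn": "jog_arm", "kwargs": {"deltas": [0.01,0.05,0,0,0,0,0.01,0.1,0,0,0,0,0.02,0.15,0,0,0,0,0.02,0.2,0,0,0,0,0.03,0.25,0,0,0,0]}}

```text
time: 11.78
tool_pos: [0.5517, -0.1153, 0.0603]
tool_rot: [3.141, 0.001, 1.458]
contact_force: [-1.0, -2.1, 0.8]
opening: 0.0917
```

Emit:
{"fn": "jog_arm", "kwargs": {"deltas": [0.01,0.08,0,0,0,0,0.02,0.16,0,0,0,0,0.03,0.24,0,0,0,0,0.04,0.32,0,0,0,0,0.05,0.4,0,0,0,0]}}

```text
time: 12.2
tool_pos: [0.5566, -0.0748, 0.0598]
tool_rot: [3.141, 0.0, 1.458]
contact_force: [0.6, -3.7, 2.0]
opening: 0.0919
```

The push takes 2–4 N. Continuing.

Emit:
{"fn": "jog_arm", "kwargs": {"deltas": [0.01,0.1,0,0,0,0,0.02,0.2,0,0,0,0,0.03,0.3,0,0,0,0,0.04,0.4,0,0,0,0,0.06,0.5,0,0,0,0]}}

```text
time: 12.62
tool_pos: [0.562, -0.0242, 0.0594]
tool_rot: [-3.141, -0.0, 1.458]
contact_force: [0.4, -1.3, -0.8]
opening: 0.0914
```

Emit:
{"fn": "jog_arm", "kwargs": {"deltas": [0.01,0.1,0,0,0,0,0.02,0.2,0,0,0,0,0.03,0.3,0,0,0,0,0.04,0.4,0,0,0,0,0.06,0.5,0,0,0,0]}}

```text
time: 13.03
tool_pos: [0.5682, 0.0255, 0.0596]
tool_rot: [-3.141, -0.0, 1.458]
contact_force: [-0.3, -2.4, -1.4]
opening: 0.0916
```

Emit:
{"fn": "jog_arm", "kwargs": {"deltas": [0.01,0.08,0,0,0,0,0.02,0.16,0,0,0,0,0.03,0.24,0,0,0,0,0.04,0.32,0,0,0,0,0.04,0.38,0,0,0,0]}}

```text
time: 13.45
tool_pos: [0.5727, 0.0633, 0.0598]
tool_rot: [3.141, -0.0, 1.458]
contact_force: [-0.6, -1.2, -1.0]
opening: 0.0917
```

Emit:
{"fn": "jog_arm", "kwargs": {"deltas": [0.01,0.04,0,0,0,0,0.01,0.07,0,0,0,0,0.01,0.07,0,0,0,0]}}

```text
time: 13.7
tool_pos: [0.5735, 0.07, 0.0598]
tool_rot: [3.141, -0.0, 1.458]
contact_force: [0.7, -0.3, 0.1]
opening: 0.0915
```

Emit:
{"fn": "jog_arm", "kwargs": {"deltas": [-0.02,-0.1,0,0,0,0,-0.02,-0.2,0.2,0,0,0,-0.02,-0.2,0.5,0,0,0,-0.02,-0.2,0.8,0,0,0,-0.02,-0.2,1,0,0,0]}}

```text
time: 14.12
tool_pos: [0.5721, 0.0482, 0.1625]
tool_rot: [3.139, -0.0, 1.456]
contact_force: [0.2, 0.2, 0.3]
opening: 0.0916
```

```bash
python3 - <<'E'
from h import *
im=robot.read_camera("top"); a=cv2.resize(im[140:270,185:460,::-1],None,fx=2.9,fy=2.9,interpolation=cv2.INTER_CUBIC); cv2.imwrite("pics/t3.png",a)
E
```

```text
(no output)
```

View pics/t3.png

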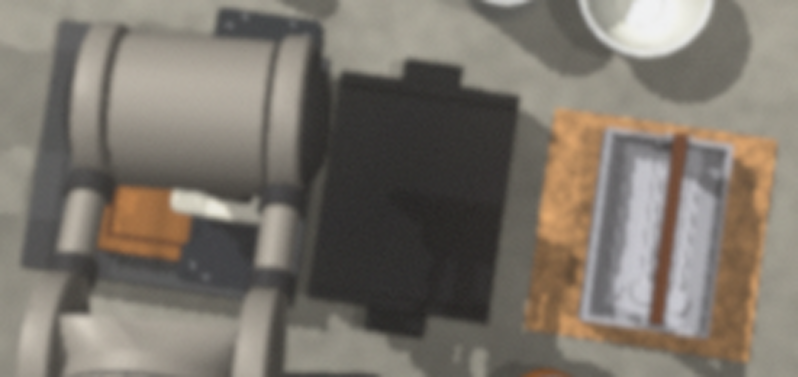

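The tray stands inside the mat, corners (606,129), (733,146), (708,337), (581,322). The hotplate hasn't moved, and the board is on the stand though partly hidden by the arm. Returning over the tray, then checking the board.

Emit:
{"fn": "jog_arm", "kwargs": {"deltas": [-0.02,-0.16,0.1,0,0,0.06,-0.04,-0.32,0.2,0,0,0.12,-0.06,-0.48,0.2,0,0,0.18,-0.08,-0.64,0.2,0,0,0.24,-0.09,-0.8,0.2,0,0,0.3]}}

```text
time: 14.58
tool_pos: [0.5619, -0.0322, 0.1799]
tool_rot: [3.141, 0.0, 1.933]
contact_force: [0.3, -0.3, 0.4]
opening: 0.0917
```

Emit:
{"fn": "jog_arm", "kwargs": {"deltas": [-0.02,-0.16,0,0,0,0.06,-0.04,-0.32,0,0,0,0.12,-0.06,-0.48,0,0,0,0.18,-0.08,-0.64,0,0,0,0.24,-0.09,-0.8,0,0,0,0.3]}}

```text
time: 15.0
tool_pos: [0.5527, -0.1122, 0.1796]
tool_rot: [3.142, -0.0, 2.404]
contact_force: [0.0, 0.3, -0.1]
opening: 0.0918
```

Emit:
{"fn": "jog_arm", "kwargs": {"deltas": [-0.02,-0.16,0,0,0,0.06,-0.04,-0.32,0,0,0,0.12,-0.06,-0.48,0,0,0,0.18,-0.08,-0.64,0,0,0,0.24,-0.09,-0.8,0,0,0,0.3]}}

```text
time: 15.42
tool_pos: [0.5436, -0.1922, 0.1796]
tool_rot: [3.141, -0.0, 2.875]
contact_force: [0.8, -0.2, -0.5]
opening: 0.0915
```

Emit:
{"fn": "jog_arm", "kwargs": {"deltas": [-0.02,-0.16,0,0,0,0.05,-0.04,-0.32,0,0,0,0.1,-0.06,-0.48,0,0,0,0.1,-0.08,-0.6,0,0,0,0.1,-0.1,-0.71,0,0,0,0.1]}}

```text
time: 15.83
tool_pos: [0.5337, -0.263, 0.1795]
tool_rot: [3.141, -0.0, 3.027]
contact_force: [-0.1, 0.1, 0.5]
opening: 0.0914
```

```bash
python3 - <<'E'
from h import *
im=robot.read_camera("top"); a=cv2.resize(im[140:270,185:460,::-1],None,fx=2.9,fy=2.9,interpolation=cv2.INTER_CUBIC); cv2.imwrite("pics/t4.png",a)
o=robot.observe(); print(o["tool_pos"],o["tool_rot"])
for z,c in((.104,[(681,135),(656,323)]),(.038,[(606,129),(733,146),(708,337),(581,322)])):
    P=np.array([ray("top",u/2.9+185,v/2.9+140,z)[:2] for u,v in c]);d=P[0]-P[-1]; print(P.mean(0),np.arctan2(d[1],d[0]))
E
```

```text
[ 0.53347768 -0.26474864  0.17954385] [-3.14065870e+00 -6.62126782e-05  3.02602165e+00]
[ 0.53231047 -0.26157056] -0.11230117828274783
[ 0.53140714 -0.26203527] -0.10570685029105703
```

View pics/t4.png

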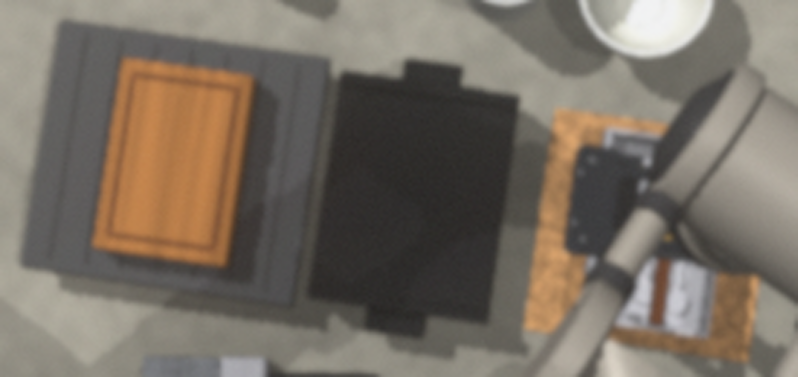

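The board, corners (123,57), (255,75), (226,268), (93,249), is centred on the stand within a few mm and square. Regrasping the bar at the release pose.

Emit:
{"fn": "jog_arm", "kwargs": {"deltas": [0.01,0.02,-0.2,0,0,0,0.01,0.02,-0.4,0,0,0,0.01,0.02,-0.6,0,0,0,0.01,0.02,-0.8,0,0,0,0.01,0.02,-0.9,0,0,0]}}

```text
time: 16.3
tool_pos: [0.5343, -0.2586, 0.0873]
tool_rot: [3.14, -0.003, 3.028]
contact_force: [-0.2, -0.2, -0.1]
opening: 0.0917
```

Emit:
{"fn": "jog_arm", "kwargs": {"deltas": [0,0,0,0,0,0,0,0,0,0,0,0,0,0,0,0,0,0,0,0,0,0,0,0,0,0,0,0,0,0], "claw": 0, "newtons": 45}}

```text
time: 16.72
tool_pos: [0.536, -0.2599, 0.091]
tool_rot: [-3.141, 0.002, 3.028]
contact_force: [-0.6, 0.0, 0.2]
opening: 0.063
```

Emit:
{"fn": "jog_arm", "kwargs": {"deltas": [0,0,0,0,0,0,0,0,0,0,0,0,0,0,0,0,0,0,0,0,0,0,0,0,0,0,0,0,0,0]}}

```text
time: 17.13
tool_pos: [0.5354, -0.2596, 0.0898]
tool_rot: [3.141, -0.0, 3.028]
contact_force: [-0.5, -0.2, 0.5]
opening: 0.03
```

Emit:
{"fn": "jog_arm", "kwargs": {"deltas": [0,0,0,0,0,0,0,0,0,0,0,0,0,0,0,0,0,0,0,0,0,0,0,0,0,0,0,0,0,0]}}

```text
time: 17.55
tool_pos: [0.5354, -0.2598, 0.0896]
tool_rot: [-3.141, -0.0, 3.028]
contact_force: [-0.3, -0.8, -1.8]
opening: 0.0119
```

Emit:
{"fn": "jog_arm", "kwargs": {"deltas": [0,0,0,0,0,0,0,0,0,0,0,0]}}

```text
time: 17.72
tool_pos: [0.5354, -0.2597, 0.0896]
tool_rot: [3.142, -0.0, 3.028]
contact_force: [0.3, -0.9, -1.3]
opening: 0.0117
```

Emit:
{"fn": "jog_arm", "kwargs": {"deltas": [0,0,0.05,0,0,0,0,0,0.2,0,0,0,0,0,0.4,0,0,0,0,0,0.6,0,0,0,0.01,0.05,0.8,0,0,0]}}

```text
time: 18.13
tool_pos: [0.5357, -0.2546, 0.17]
tool_rot: [3.141, -0.002, 3.028]
contact_force: [0.7, 0.2, -5.2]
opening: 0.0117
```

Emit:
{"fn": "jog_arm", "kwargs": {"deltas": [0.02,0.14,0.05,0,0,0,0.04,0.28,0.05,0,0,0,0.05,0.42,0.05,0,0,0,0.07,0.56,0.05,0,0,0,0.08,0.7,0.05,0,0,0]}}

```text
time: 18.55
tool_pos: [0.5439, -0.1821, 0.1732]
tool_rot: [3.14, -0.003, 3.029]
contact_force: [0.2, -0.5, -4.4]
opening: 0.0116
```

Emit:
{"fn": "jog_arm", "kwargs": {"deltas": [0.02,0.15,0,0,0,0,0.04,0.3,0,0,0,0,0.06,0.45,0,0,0,0,0.08,0.6,0,0,0,0,0.1,0.75,0,0,0,0]}}

```text
time: 18.97
tool_pos: [0.5539, -0.1074, 0.1737]
tool_rot: [3.141, -0.002, 3.029]
contact_force: [-0.4, 0.2, -4.6]
opening: 0.0115
```

Emit:
{"fn": "jog_arm", "kwargs": {"deltas": [0.02,0.15,0,0,0,0,0.03,0.3,-0.02,0,0,0,0.05,0.42,-0.1,0,0,0,0.05,0.5,-0.2,0,0,0,0.05,0.5,-0.26,0,0,0]}}

```text
time: 19.38
tool_pos: [0.5584, -0.0572, 0.1466]
tool_rot: [3.141, -0.003, 3.031]
contact_force: [-0.9, -0.5, -6.4]
opening: 0.0118
```

Emit:
{"fn": "jog_arm", "kwargs": {"deltas": [0,0,0,0,0,0,0,0,0,0,0,0]}}

```text
time: 19.55
tool_pos: [0.559, -0.06, 0.1478]
tool_rot: [-3.141, -0.002, 3.028]
contact_force: [0.1, 0.1, -5.2]
opening: 0.0114
```

```bash
python3 - <<'E'
from h import *; import pickle
p=robot.camera_params("wrist"); im=robot.read_camera("wrist"); pickle.dump(p,open("w5.pkl","wb"))
cv2.imwrite("pics/w5.png",cv2.resize(im[40:260,200:440,::-1],None,fx=2.7,fy=2.7,interpolation=cv2.INTER_CUBIC))
o=robot.observe(); print(o["tool_pos"],o["tool_rot"],o["contact_force"])
E
```

```text
[ 0.55938139 -0.06026186  0.14840527] [-3.14139078e+00 -4.55052977e-04  3.02782250e+00] [ 0.18650523  0.12428671 -5.35950758]
```

View pics/w5.png

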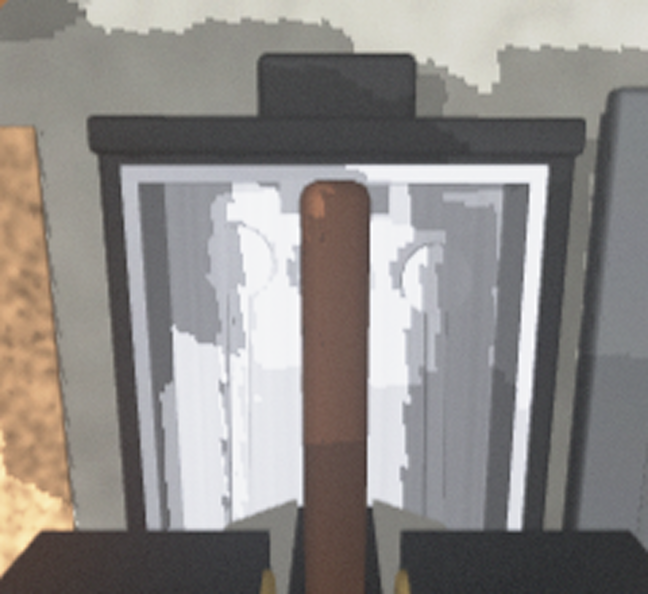

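The tray hovers in line with the hotplate. In the crop, the near rib runs from its outer edge at (335,118) to its inner edge at (335,154), and the tray rim's outer edge is at (335,165).

```bash
python3 - <<'E'
from h import *; import pickle
p=pickle.load(open("w5.pkl","rb")); X=np.array([.9934,-.1143]);Y=np.array([.1143,.9934]); T=np.array([.5594,-.0600])
for n,u,v,z in[("rib out",335,118,.048),("rib in",335,154,.048),("ribL",90,135,.048),("ribR",585,135,.048),("rim",335,165,.0968),("rimL",121,165,.0968),("rimR",550,165,.0968),("lug out",335,56,.03)]:
    q=ray(0,200+u/2.7,40+v/2.7,z,p)[:2]-T; print(n,(q@X*1e3).round(1),(q@Y*1e3).round(1))
E
```

```text
rib out -94.8 0.3
rib in -84.7 0.3
ribL -90.0 -73.1
ribR -90.2 75.3
rim -80.2 0.3
rimL -80.1 -51.8
rimR -80.2 52.6
lug out -114.5 0.3
```

The tray is centred within 1 mm and square. Lowering, expecting contact at TCP z ≈ 0.1266.

Emit:
{"fn": "jog_arm", "kwargs": {"deltas": [0,0,-0.04,0,0,0,0,0,-0.08,0,0,0,0,0,-0.12,0,0,0,0,0,-0.16,0,0,0,0,0,-0.18,0,0,0]}}

```text
time: 20.02
tool_pos: [0.5591, -0.0597, 0.13]
tool_rot: [3.141, -0.001, 3.028]
contact_force: [-0.8, 0.9, -5.2]
opening: 0.0117
```

Emit:
{"fn": "jog_arm", "kwargs": {"deltas": [0,0,-0.01,0,0,0,0,0,-0.02,0,0,0,0,0,-0.02,0,0,0]}}

```text
time: 20.27
tool_pos: [0.5594, -0.0596, 0.1286]
tool_rot: [3.141, -0.0, 3.028]
contact_force: [-0.3, 0.2, -5.5]
opening: 0.0118
```

Emit:
{"fn": "jog_arm", "kwargs": {"deltas": [0,0,-0.01,0,0,0,0,0,-0.015,0,0,0,0,0,-0.015,0,0,0]}}

```text
time: 20.52
tool_pos: [0.5594, -0.0596, 0.1273]
tool_rot: [3.142, 0.0, 3.028]
contact_force: [-1.3, -0.5, -5.9]
opening: 0.0112
```

Already below rib height, so the tray is in the channel. Last millimetre.

Emit:
{"fn": "jog_arm", "kwargs": {"deltas": [0,0,-0.005,0,0,0,0,0,-0.01,0,0,0,0,0,-0.01,0,0,0]}}

```text
time: 20.77
tool_pos: [0.5595, -0.0597, 0.1266]
tool_rot: [-3.142, 0.0, 3.028]
contact_force: [-0.4, -0.2, -3.9]
opening: 0.0115
```

Emit:
{"fn": "jog_arm", "kwargs": {"deltas": [0,0,-0.005,0,0,0,0,0,-0.005,0,0,0]}}

```text
time: 20.93
tool_pos: [0.5595, -0.0597, 0.1265]
tool_rot: [-3.141, 0.001, 3.028]
contact_force: [-3.1, -0.7, 3.6]
opening: 0.0116
```

Seated at 0.1265. Releasing, rising and backing away for a last look.

Emit:
{"fn": "jog_arm", "kwargs": {"deltas": [0,0,0,0,0,0,0,0,0,0,0,0,0,0,0,0,0,0,0,0,0,0,0,0,0,0,0,0,0,0], "claw": 1}}

```text
time: 21.35
tool_pos: [0.5596, -0.0595, 0.1257]
tool_rot: [3.141, 0.0, 3.028]
contact_force: [-0.0, -0.3, 0.4]
opening: 0.0405
```

Emit:
{"fn": "jog_arm", "kwargs": {"deltas": [0,0,0.1,0,0,0,0,0,0.3,0,0,0,0,0,0.5,0,0,0,0,0,0.7,0,0,0,0,0,0.95,0,0,0]}}

```text
time: 21.77
tool_pos: [0.5589, -0.0595, 0.2216]
tool_rot: [3.141, -0.001, 3.028]
contact_force: [0.4, 0.5, 0.5]
opening: 0.0737
```

Emit:
{"fn": "jog_arm", "kwargs": {"deltas": [-0.1,-0.2,0.1,0,0,0,-0.2,-0.4,0.2,0,0,0,-0.25,-0.6,0.2,0,0,0,-0.3,-0.8,0.2,0,0,0,-0.3,-1,0.2,0,0,0]}}

```text
time: 22.18
tool_pos: [0.5287, -0.1604, 0.2421]
tool_rot: [-3.141, 0.001, 3.028]
contact_force: [0.7, 0.1, -0.6]
opening: 0.0917
```

Emit:
{"fn": "jog_arm", "kwargs": {"deltas": [-0.1,-0.2,0,0,0,0,-0.15,-0.4,0,0,0,0,-0.2,-0.6,0,0,0,0,-0.2,-0.8,0,0,0,0,-0.2,-1,0,0,0,0]}}

```text
time: 22.6
tool_pos: [0.5091, -0.2606, 0.2418]
tool_rot: [-3.141, 0.001, 3.028]
contact_force: [0.0, 0.3, 0.7]
opening: 0.0919
```

Emit:
{"fn": "jog_arm", "kwargs": {"deltas": [0,-0.2,0,0,0,0,0,-0.4,0,0,0,0,0,-0.6,0,0,0,0,0,-0.6,0,0,0,0,0,-0.6,0,0,0,0]}}

```text
time: 23.02
tool_pos: [0.5092, -0.3203, 0.241]
tool_rot: [3.141, 0.0, 3.027]
contact_force: [0.2, 0.1, -0.4]
opening: 0.0918
```

```bash
python3 - <<'E'
from h import *
im=robot.read_camera("top"); a=cv2.resize(im[75:300,180:460,::-1],None,fx=2.6,fy=2.6,interpolation=cv2.INTER_CUBIC); cv2.imwrite("pics/t6.png",a)
E
```

```text
(no output)
```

View pics/t6.png

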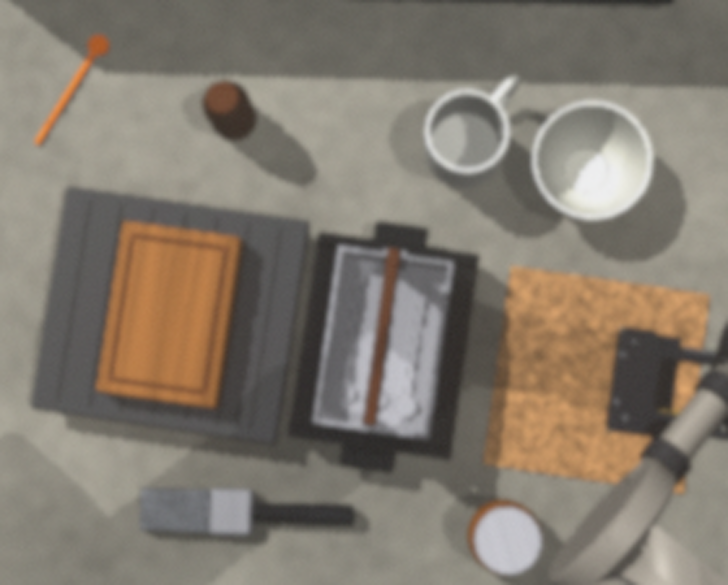

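The tray, rim (333,245), (453,262), (432,438), (313,426), sits square between the hotplate's ribs. The board is centred on the stand, and the bystanders are where they were. The arm is clear, so I'm handing in.

```bash
python3 -c "
from cell import robot
print(robot.hand_in())"
```

```text
the job is handed in; nothing more can be done
None
```

The job is done and handed in at about 23 s of the 72 s allowed; the hand-in gives no verdict.

**What I did:** I lifted the skewer tray by its bar and set it on the cork mat. With the opened fingers used as a wide pusher, I slid the board across onto the grey stand. Then I set the tray back between the hotplate's ribs and released it gently.

**Last checks:**
- **Tray:** it touched down at the height expected for the hotplate's flat top (TCP z 0.1265 m against 0.1266 m). Just before lowering, the wrist view put it within about 1 mm of the hotplate's centre and square to it.
- **Board:** it lies square and within a few mm of the stand's centre.
- **Skewers and other things:** the last top view showed nothing fallen out of the tray, and the hotplate and bystanders looked unmoved. I judged this by eye and did not count the three skewers.

**Disagreement:** the top and wrist cameras differed by up to 4 mm in absolute position. I split the difference for the grasp and used the wrist view to line up the placing.

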